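Pass a tray of tartlets through the runway's spring stop

ROBOT

A 7-joint arm with a two-finger parallel gripper is mounted at the origin on the work surface. World frame = base frame: x ahead of the robot, y to its left, z up, the work surface at z = 0. Lengths are in m, angles in rad, forces in N, time in s.
With the tool pointing down it reaches from about 0.425 to 0.8 m from the base axis. Payload 8.3 kg.
Tool frame: the origin (TCP) lies at the very end of the fingers, on their centre line; the grasp point (between the pads) lies 19 mm behind it; x points along the fingers, z is the direction in which the jaws open and shut, and the axes are right-handed (so a half turn about x gives the same grasp; the last joint's range is limited). The gripper opens to 85 mm and grips with 20 to 120 N. Pads are 22 mm wide; open, the fingers measure 114 mm over their backs; the gripper's body (76 mm by 85 mm) begins 54 mm behind the grasp point. The pads swing forward as they close: fully open they stand 13 mm farther back than shut.
Start: joints at [1.06, 0.383, 0.016, 1.37, -0.006, 1.388, -0.046], TCP at [0.271, -0.563, 0.231] pointing down, gripper open.
Joint ranges: [-2.95, 2.95], [-0.25, 2.06], [-1.52, 1.56], [0.18, 2.33], [-1.44, 4.58], [0.02, 2.06], [-3.01, 3.01]. Speed limits (rad/s): [2.39, 2.39, 3.01, 3.01, 3.14, 3.14, 3.14].

INTERFACE

Orientations are given as a unit quaternion [x, y, z, w].
In Python, from bench import readout, imaging, env gives the robot as it stands.
- The arm moves only by the tool drive_tool, never from a script. Its argument "plan" is text: rows parted by semicolons, each of 7 numbers parted by spaces: the closure in counts, from 0 (fully open) to 255 (shut), then the shift along the tool's x, y, z in mm, then the turn, a rotation vector about the tool's x, y, z in rad. A call has 1 to 5 rows; each row shifts and turns the pose as measured when the row begins, along the tool's axes as they then stand; what a row does not reach is not made up. A row lasts 1/8 s, in which the tool goes at most 62.5 mm and 10.7 degrees, less where a joint would pass 70% of its speed; a pose out of reach is approached as far as the arm can. A call with a gripper value outside its range is refused whole. The fingers move at their own pace and stop on an object; "newtons" is the grip in N (left out, the last holds). Time passes only in rows, so rows that do not move let the fingers close. It gives the time, the measured TCP pose, the force and the opening at its end, in the units of the state.
- readout.state(): the state, without advancing time (a new reading comes with each control period).
- imaging.camera(name): name is "scene" or "side" or "wrist"; returns the picture (480x640x3 uint8, red, green, blue); there is no depth.
- imaging.camera_info(name): a dict with "mtx" (3x3 intrinsics, pixels), "dist_coeffs" ([k1, k2, p1, p2, k3] as OpenCV has them; the pictures are not rectified), "extrinsics" (4x4, takes a point from world to camera coordinates). Camera axes: x right, y up, looking along -z (the intrinsics and any distortion apply to the point x, -y, -z); pixel columns grow to the right and rows downward; lengths in m; the calibration is good to about 2 mm. A picture is of the moment at which its call begins: read the wrist's pose just before it. camera_info takes no time and is no camera call; for the wrist camera it gives the pose at the moment of the call.
- env.hand_in(): hands the job in, once; it reports no verdict.
The state is a dict: "time": time; "q": joint angles; "qd": joint speeds; "tau": joint torques, N m; "ee_pos": TCP position; "tool_rot": TCP orientation; "wrist_force": force on the tool from outside, world axes, zero at the start; "torque": the same for the moment, N m; "gripper_width": opening from 0.0 (shut) to 1.0 (fully open).
Only numpy, scipy, OpenCV 4.12 (cv2) and the standard library are available. Lean on these libraries where they do the work, as an engineer would, in place of code of your own. Each camera call takes 0.05 s, during which the arm holds its last target. There are 200 camera calls.

TASK

A small grey tray waits in a metal runway, held back by two pins that stand on a spring-loaded dark steel bar in the runway's floor. With your fingertips press the bar down in the free space behind the tray and, keeping it down all the while, push the tray along with the outside of your fingers until it has passed completely over the sunken pins; then let the bar up so that the pins spring fully up behind the tray. Only touch, press and push: do not lift or tip the tray, and leave the other things where they stand.

Things in the scene. Friction and masses are not known exactly. Their poses are not given: they have to be found in the camera images.
- runway: Fixed metal runway, x -84 to 84, y -200 to 145 mm. Origin on the table midway between the two stop pins; +y is the way the tray must travel, x across, z up. The tray slides on two ledges 46 mm above the table (|x| 52 to 78 mm) between side guides (inner faces x = +-78, tops 60 mm high). End stop: inner face y = 135, top 60 mm high. Open at y = -200.
- stop_bar (a joint): Travel in m of the spring bar between the ledges: 0 up, grows as pressed straight down, 0.016 fully down; pushes back with about 2 N at first, 8 N fully down, and returns when let go. Stays level wherever it is pressed. The two pins on it stand 8 mm above the tray's underside when up and are below it when the bar is pressed more than 0.008.
- bar_top (a point): Point on the bar's flat top midway between its pins, moves with the bar; 34 mm above the table when up (12 mm below the tray's underside). The bar is 94 mm wide and spans y = -195 to 30 mm of the runway's frame. The pins, 14 mm thick, rise 20 mm above it at x = +-40, y = 0: 66 mm is free between them.
- tray: Loose grey plastic tray with six tartlets in tins, 150 mm across the runway (x), 90 mm along it (y), 24 mm high, about 0.35 kg, on the ledges with its axes along the runway's and 3 mm of play each side. Origin: centre of its underside. At the start its leading face is 4 to 29 mm short of the pins; behind it at least 65 mm of the bar lies open.
- steel_cup: Open steel cup, 64 mm across, 70 mm high, beside the runway; origin centre of underside. Leave alone.
- jar: Amber glass jar, 54 mm across, 80 mm high, beside the runway; origin centre of underside. Leave alone.
- bowl: White bowl, 90 mm across, 35 mm high, beside the runway; origin centre of underside. Leave alone.
- brush: Brush, 170 mm long, lying beside the runway; origin under its middle. Leave alone.
- tin: Closed flat tin, 60 mm across, 28 mm high, beyond the runway's end stop; origin centre of underside. Leave alone.
- cutter: Turned wooden stamp, 44 mm across, 54 mm high, standing behind the runway's open end; origin centre of underside. Leave alone.
- spatula: Spatula, 200 mm long, lying apart on the table; origin under its middle. Leave alone.
Not all that is in view belongs to the job. What is shaped like the tray but brown is not meant.

How it is judged:
By the outcome, as a careful person would: the job done as asked, in the order asked, and still so for the second after the job is handed in, with the robot touching nothing.
It also fails if it takes over 40 s, if anything falls off the work surface, if the arm or the gripper's body presses on something with over 40 N, if the wrist force passes 120 N, or if a joint passes its speed limit or range.

## Working session

There is one attempt and no reset: what is moved stays moved. The work goes in short steps, Python scripts to look and compute and a tool call to move; the robot and the scene stay as the last step left them, time stands still between calls to the robot, and variables do not carry over. Pictures are saved under pics/ and viewed, about 8 in all and at most 12, crops included, and the job is handed in when it is done.

Besides the shell and the picture viewer there is one more tool, called after "Request:" by a JSON object that holds its "op" and its "data". drive_tool: Moves the arm, as the interface text tells. Its arguments: {"type":"object","properties":{"plan":{"type":"string"},"newtons":{"type":"number"}},"required":["plan"]}

```bash
mkdir -p pics; python3 - <<'E'
from bench import readout, imaging
import cv2,numpy as np
s=readout.state();print({k:np.round(v,3) for k,v in s.items()})
for n in("scene","side"):
    cv2.imwrite(f"pics/{n}0.png",imaging.camera(n)[:,:,::-1])
    i=imaging.camera_info(n);print(n,{k:np.round(v,3).tolist() for k,v in i.items()})
E
```

```text
{'time': np.float64(0.0), 'q': array([ 1.06 ,  0.384,  0.016,  1.371, -0.006,  1.388, -0.046]), 'qd': array([-0.001,  0.001, -0.   , -0.   ,  0.   , -0.001, -0.   ]), 'tau': array([ 0.0000e+00, -6.2760e+01,  8.4400e-01, -3.7184e+01,  1.7000e-02,
        1.4000e-02,  0.0000e+00]), 'ee_pos': array([ 0.27 , -0.563,  0.23 ]), 'tool_rot': array([ 0.377,  0.599, -0.376,  0.598]), 'wrist_force': array([-0.346,  0.968,  0.627]), 'torque': array([ 0.011,  0.031, -0.019]), 'gripper_width': np.float64(0.996)}
scene {'mtx': [[620.234, 0.0, 325.154], [0.0, 620.234, 248.228], [0.0, 0.0, 1.0]], 'dist_coeffs': [-0.15, 0.0, 0.0, 0.0, 0.0], 'extrinsics': [[-0.805, 0.593, 0.014, 0.486], [-0.465, -0.645, 0.606, 0.172], [0.369, 0.481, 0.795, -1.707], [0.0, 0.0, 0.0, 1.0]]}
side {'mtx': [[595.434, 0.0, 317.129], [0.0, 595.434, 242.977], [0.0, 0.0, 1.0]], 'dist_coeffs': [-0.037, 0.0, 0.0, 0.0, 0.0], 'extrinsics': [[0.985, -0.171, 0.009, -0.553], [0.119, 0.719, 0.685, -0.056], [-0.124, -0.674, 0.728, -1.235], [0.0, 0.0, 0.0, 1.0]]}
```

View pics/scene0.png

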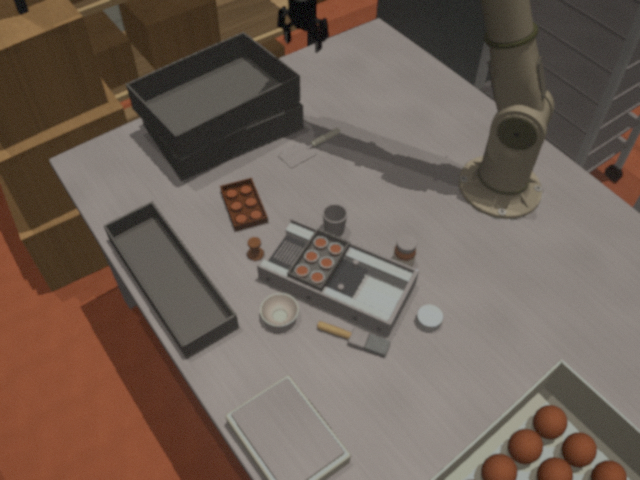

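View pics/side0.png

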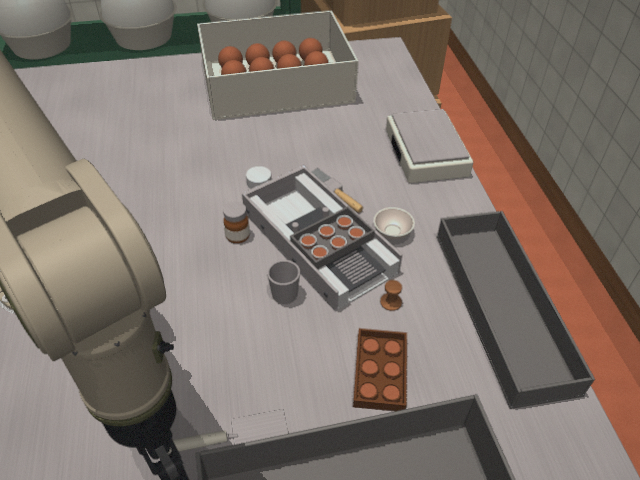

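The grey tray is on the runway around scene pixel (319,261) and side pixel (332,236). The open end is at lower right in the side view, with the cutter behind it, and the end stop is at upper left. I'll enlarge both views to read the runway corners.

```bash
python3 - <<'E'
import cv2
a=cv2.imread("pics/scene0.png")[210:340,250:430]; b=cv2.imread("pics/side0.png")[155:315,230:410]
cv2.imwrite("pics/c1.png",cv2.resize(a,None,fx=4.4,fy=4.4,interpolation=cv2.INTER_CUBIC))
cv2.imwrite("pics/c2.png",cv2.resize(b,None,fx=3.75,fy=3.75,interpolation=cv2.INTER_CUBIC))
E
```

```text
(no output)
```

View pics/c1.png

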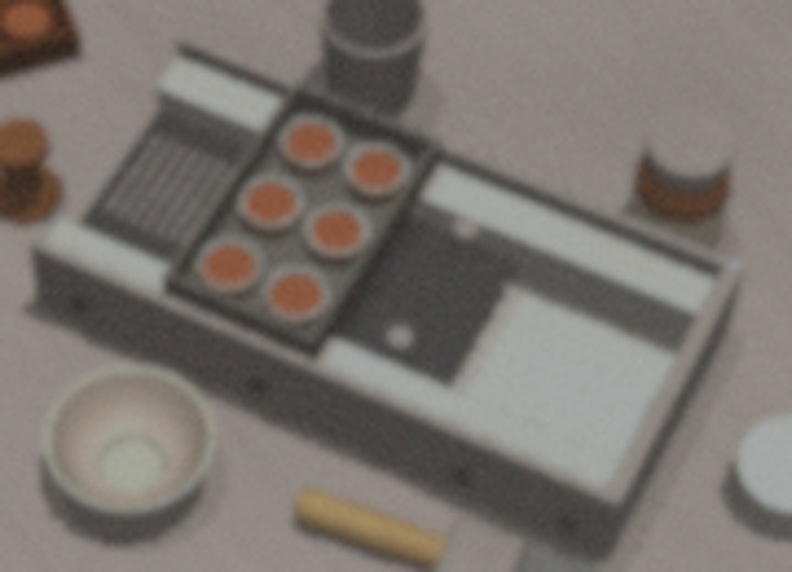

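View pics/c2.png

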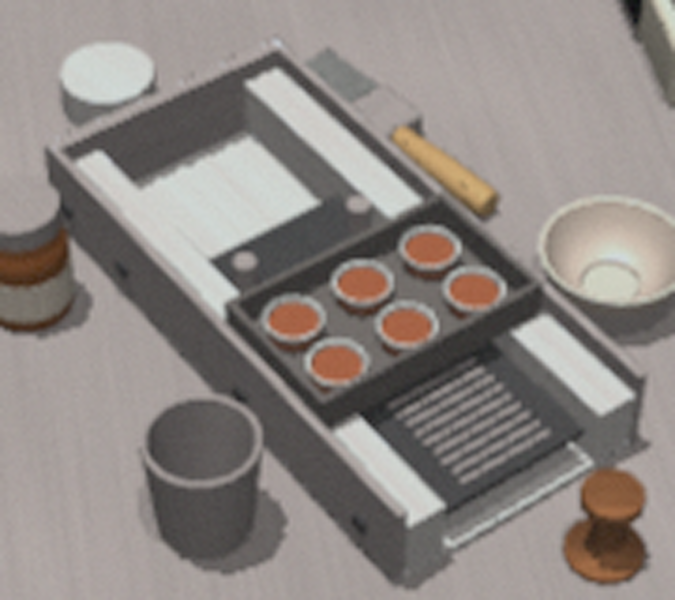

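In the scene crop the pin tops are at (399,333) and (465,227). In the side crop they're at (357,203) and (245,260). The rim corners and tray corners are clear in both, and the bar's slotted part lies open behind the tray. Next I'll fit the runway pose.

```bash
cat > h.py <<'E'
import numpy as np,cv2
from bench import readout,imaging
from scipy.spatial.transform import Rotation as R
def proj(n,P):
    i=imaging.camera_info(n);T=np.array(i["extrinsics"]);p=np.atleast_2d(P)@T[:3,:3].T+T[:3,3]
    return cv2.projectPoints(p*[1,-1,-1],np.zeros(3),np.zeros(3),np.array(i["mtx"]),np.array(i["dist_coeffs"]))[0][:,0]
def w(v,P):
    c,s=np.cos(v[2]),np.sin(v[2]);P=np.atleast_2d(P)/1e3
    return np.c_[v[0]+c*P[:,0]-s*P[:,1],v[1]+s*P[:,0]+c*P[:,1],P[:,2]]
E
python3 - <<'E'
from h import *
from scipy.optimize import least_squares
L=np.array([(84,145,60),(-84,145,60),(-84,-200,60),(84,-200,60),(40,0,54),(-40,0,54)],float)
px={"scene":np.array([(612,497),(738,262),(180,45),(38,250),(399,333),(465,227)])/4.4+[250,210],
"side":np.array([(280,42),(50,150),(405,518),(641,378),(357,203),(245,260)])/3.75+[230,155]}
tx={"scene":np.array([(318,352),(435,150),(298,95),(170,285)])/4.4+[250,210],
"side":np.array([(433,200),(232,308),(322,413),(540,285)])/3.75+[230,155]}
def f(v):
    T=[(75,v[3]+90,70),(-75,v[3]+90,70),(-75,v[3],70),(75,v[3],70)]
    return np.concatenate([np.r_[proj(n,w(v,L))-px[n],proj(n,w(v,T))-tx[n]].ravel() for n in px])
best=min((least_squares(f,[.65,0,a,-100],x_scale=[.1,.1,1,50],loss="soft_l1") for a in(0,1.5,3,-1.5)),key=lambda r:r.cost)
v=best.x;print(v,best.cost);print(np.round(f(v).reshape(-1,2),1).tolist())
print("rear points y=-160:",w(v,[(0,-160,0),(0,0,0),(0,60,0)]))
q=R.from_quat(readout.state()["tool_rot"]);print(q.as_matrix().round(3))
c,s=np.cos(v[2]),np.sin(v[2])
print("runway x in tool",q.inv().apply([c,s,0]),"y",q.inv().apply([-s,c,0]))
E
```

```text
[ 5.49569984e-01  1.28178451e-02  4.64530342e-01 -1.19668463e+02] 30.7406766815642
[[1.1, 1.2], [0.7, -0.3], [-0.7, -3.1], [-3.0, -1.3], [-0.6, 0.2], [-0.8, -0.5], [-0.5, -1.7], [1.4, -1.9], [-0.7, -2.9], [-1.5, -1.5], [-1.4, -1.2], [-2.0, -1.5], [-0.8, -0.3], [2.4, -1.7], [0.5, 0.3], [0.1, 0.4], [1.8, -3.2], [-2.2, -2.4], [-0.0, -3.7], [0.4, -1.6]]
rear points y=-160: [[ 0.62125046 -0.13022729  0.        ]
 [ 0.54956998  0.01281785  0.        ]
 [ 0.52268981  0.06645977  0.        ]]
[[-0.001  0.901  0.433]
 [ 0.002  0.433 -0.901]
 [-1.    -0.    -0.002]]
runway x in tool [ 1.90815524e-05  9.99861239e-01 -1.66584108e-02] y [ 0.00171957 -0.01665842 -0.99985976]
```

Request:
{"op": "drive_tool", "data": {"plan": "255 0 51 -24 0 0 0;255 0 51 -24 0 0 0;255 0 51 -24 0 0 0;255 0 51 -24 0 0 0;255 0 51 -24 0 0 0", "newtons": 40}}

```text
time: 0.72
ee_pos: [0.4481, -0.3429, 0.227]
tool_rot: [0.38, 0.599, -0.38, 0.594]
wrist_force: [-0.1, 0.3, -0.5]
gripper_width: 0.008
```

```bash
cat > g.py <<'E'
from h import *
V=[.54957,.012818,.46453]
s=readout.state();c,n=np.cos(V[2]),np.sin(V[2]);d=np.array(s["ee_pos"])-[V[0],V[1],0]
M=np.array([[c,n,0],[-n,c,0],[0,0,1]])
q=R.from_quat(s["tool_rot"]).as_matrix()
print("t",s["time"],"runway mm",(M@d*1e3).round(1),"F",(M@s["wrist_force"]).round(1),"w",s["gripper_width"],"q",np.round(s["q"],2))
print("tool axes in runway\n",(M@q).round(3))
E
python3 g.py
```

```text
t 0.725 runway mm [-250.1 -272.6  227. ] F [ 0.1  0.3 -0.5] w 0.008033447635061594 q [ 0.7   0.26 -0.13  1.54  0.04  1.35 -0.57]
tool axes in runway
 [[-0.004  1.    -0.029]
 [ 0.006 -0.029 -1.   ]
 [-1.    -0.004 -0.005]]
```

Request:
{"op": "drive_tool", "data": {"plan": "255 0 51 -24 0 0 0;255 0 0 0 -0.18 0 0;255 0 0 0 -0.18 0 0;255 0 0 0 -0.18 0 0;255 0 0 0 -0.18 0 0"}}

```text
time: 1.35
ee_pos: [0.4886, -0.2897, 0.2246]
tool_rot: [0.138, 0.697, -0.134, 0.69]
wrist_force: [0.9, 0.2, 0.0]
gripper_width: -0.001
```

Request:
{"op": "drive_tool", "data": {"plan": "255 0 0 0 -0.18 0 0;255 0 0 0 -0.18 0 0;255 0 0 0 -0.18 0 0;255 0 0 0 -0.18 0 0;255 0 0 0 0 0 0"}}

```text
time: 1.98
ee_pos: [0.4872, -0.2891, 0.222]
tool_rot: [-0.121, 0.7, 0.13, 0.692]
wrist_force: [0.7, 0.6, 0.6]
gripper_width: -0.002
```

```bash
python3 g.py
```

```text
t 1.975 runway mm [-191. -242.  222.] F [0.9 0.3 0.6] w -0.0020244561601368036 q [ 0.77  0.3  -0.36  1.52  0.1   1.36  0.76]
tool axes in runway
 [[-0.007  0.107  0.994]
 [ 0.015  0.994 -0.107]
 [-1.     0.014 -0.009]]
```

Request:
{"op": "drive_tool", "data": {"plan": "255 0 0 0 -0.107 0 0;255 20 20 48 0 0 0;255 20 20 48 0 0 0;255 20 20 48 0 0 0;255 20 20 48 0 0 0"}}

```text
time: 2.6
ee_pos: [0.6255, -0.1367, 0.1402]
tool_rot: [-0.148, 0.695, 0.153, 0.687]
wrist_force: [0.8, -1.3, 0.6]
gripper_width: -0.001
```

```bash
python3 g.py
```

```text
t 2.6 runway mm [   0.9 -167.7  140.2] F [ 0.1 -1.5  0.6] w -0.0009776729368065516 q [ 0.47  0.52 -0.43  1.42  0.21  1.26  0.45]
tool axes in runway
 [[-0.008  0.036  0.999]
 [ 0.01   0.999 -0.036]
 [-1.     0.01  -0.009]]
```

Request:
{"op": "drive_tool", "data": {"plan": "255 30 4 0 -0.036 0 0;255 35 0 0 0 0 0;255 0 0 0 0 0 0"}}

```text
time: 2.98
ee_pos: [0.624, -0.1247, 0.0705]
tool_rot: [-0.157, 0.693, 0.166, 0.684]
wrist_force: [-0.5, -0.2, -0.2]
gripper_width: -0.002
```

```bash
python3 g.py; python3 - <<'E'
from h import *
a=imaging.camera("side")[140:320,220:420,::-1];b=imaging.camera("scene")[200:335,240:440,::-1]
cv2.imwrite("pics/v1.png",np.vstack([cv2.resize(a,None,fx=1.8,fy=1.8),cv2.resize(b,None,fx=1.8,fy=1.8)]) if 0 else np.hstack([cv2.resize(a,(400,360),interpolation=2),cv2.resize(b,(400,360),interpolation=2)]))
E
```

```text
t 2.975 runway mm [   4.9 -156.3   70.5] F [-0.5  0.  -0.2] w -0.0021991031422925896 q [ 0.45  0.58 -0.42  1.5   0.24  1.14  0.44]
tool axes in runway
 [[-0.01   0.003  1.   ]
 [ 0.016  1.    -0.003]
 [-1.     0.016 -0.01 ]]
```

View pics/v1.png

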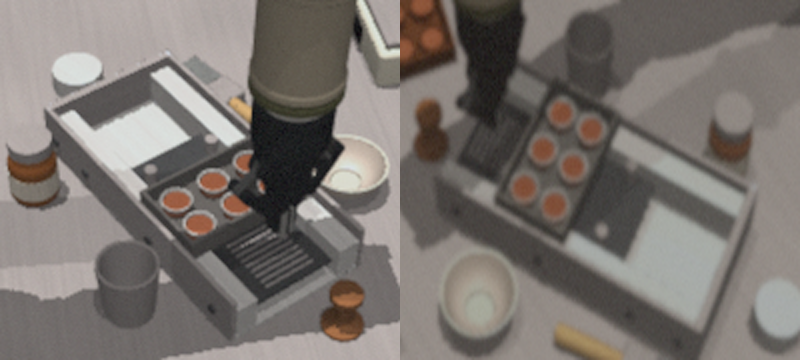

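The side view shows the shut fingertips above the slotted bar behind the tray, at about (285,230), with clear space all round. Going down.

Request:
{"op": "drive_tool", "data": {"plan": "255 20 -4 -4 0 -0.01 -0.016;255 14 0 0 0 0 0;255 6 0 0 0 0 0;255 0 0 0 0 0 0"}}

```text
time: 3.58
ee_pos: [0.6288, -0.133, 0.0403]
tool_rot: [-0.162, 0.684, 0.157, 0.694]
wrist_force: [0.1, -0.2, -0.1]
gripper_width: 0.0
```

```bash
python3 g.py
```

```text
t 3.575 runway mm [   5.5 -165.9   40.3] F [-0.  -0.2 -0.1] w 0.00036015016137743366 q [ 0.45  0.6  -0.41  1.54  0.27  1.04  0.43]
tool axes in runway
 [[ 0.013  0.009  1.   ]
 [-0.011  1.    -0.009]
 [-1.    -0.011  0.013]]
```

Request:
{"op": "drive_tool", "data": {"plan": "255 6 0 -4 0 0 0;255 6 0 0 0 0 0;255 5 0 0 0 0 0;255 5 0 0 0 0 0;255 0 0 0 0 0 0"}}

```text
time: 4.2
ee_pos: [0.6263, -0.135, 0.02]
tool_rot: [-0.163, 0.683, 0.156, 0.695]
wrist_force: [-2.6, -0.0, 6.9]
gripper_width: -0.001
```

```bash
python3 g.py
```

```text
t 4.2 runway mm [   2.3 -166.6   20. ] F [-2.4  1.2  6.9] w -0.0008358127920959509 q [ 0.45  0.61 -0.4   1.56  0.28  1.    0.42]
tool axes in runway
 [[ 0.014  0.009  1.   ]
 [-0.013  1.    -0.009]
 [-1.    -0.013  0.014]]
```

Request:
{"op": "drive_tool", "data": {"plan": "255 1 10 0 0 0 0;255 0 10 0 0 0 0;255 0 10 0 0 0 0;255 0 8 0 0 0 0"}}

```text
time: 4.7
ee_pos: [0.6167, -0.1093, 0.0239]
tool_rot: [-0.165, 0.679, 0.149, 0.7]
wrist_force: [2.0, -3.4, 5.7]
gripper_width: 0.0
```

```bash
python3 g.py
```

```text
t 4.7 runway mm [   5.3 -139.2   23.9] F [ 0.3 -3.9  5.7] w 0.00011511848808505365 q [ 0.42  0.57 -0.41  1.62  0.28  0.97  0.37]
tool axes in runway
 [[ 0.024  0.017  1.   ]
 [-0.03   0.999 -0.016]
 [-0.999 -0.029  0.025]]
```

Request:
{"op": "drive_tool", "data": {"plan": "255 4 0 -2 -0.01 0.024 0.03;255 2 8 -2 0 0.005 0.005;255 2 8 -1 0 0.005 0.005;255 2 8 -1 0 0.005 0.005"}}

```text
time: 5.2
ee_pos: [0.6101, -0.0971, 0.0208]
tool_rot: [-0.159, 0.689, 0.158, 0.689]
wrist_force: [3.8, -7.7, 8.7]
gripper_width: 0.002
```

```bash
python3 g.py
```

```text
t 5.2 runway mm [   4.8 -125.4   20.8] F [-0.  -8.6  8.7] w 0.0024860684448655404 q [ 0.41  0.59 -0.42  1.61  0.27  1.    0.36]
tool axes in runway
 [[-0.001  0.012  1.   ]
 [-0.001  1.    -0.012]
 [-1.    -0.001 -0.001]]
```

Request:
{"op": "drive_tool", "data": {"plan": "255 2 8 -2 -0.01 0.003 0.003;255 2 8 -2 0 0.005 0.005;255 1 8 -1 0 0.005 0.005;255 2 8 -1 0 0.005 0.005"}}

```text
time: 5.7
ee_pos: [0.6014, -0.0821, 0.0213]
tool_rot: [-0.161, 0.689, 0.157, 0.688]
wrist_force: [3.3, -7.1, 8.8]
gripper_width: -0.002
```

```bash
python3 g.py; python3 - <<'E'
from h import *
a=imaging.camera("side")[140:320,220:420,::-1];b=imaging.camera("scene")[200:335,240:440,::-1]
cv2.imwrite("pics/v2.png",np.hstack([cv2.resize(a,(400,360),interpolation=2),cv2.resize(b,(400,360),interpolation=2)]))
E
```

```text
t 5.7 runway mm [   3.8 -108.1   21.3] F [-0.3 -7.8  8.8] w -0.0017813112369766918 q [ 0.39  0.57 -0.42  1.64  0.27  0.99  0.34]
tool axes in runway
 [[-0.003  0.011  1.   ]
 [-0.005  1.    -0.011]
 [-1.    -0.005 -0.003]]
```

View pics/v2.png

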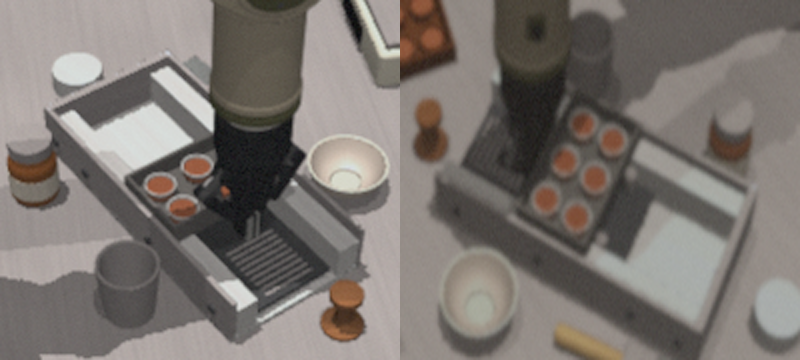

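The bar is down and the tray has advanced, with its leading edge about at the sunken pins (scene crop (630,173) and (600,238)). I'll continue pushing.

Request:
{"op": "drive_tool", "data": {"plan": "255 2.5 9 -2 -0.01 0.003 0.005;255 2 9 -2 0 0.005 0.005;255 2 9 -1 0 0.005 0.005;255 2 9 -1 0 0.005 0.005;255 2 9 -1 0 0.005 0.005"}}

```text
time: 6.42
ee_pos: [0.5894, -0.0594, 0.0205]
tool_rot: [-0.161, 0.69, 0.155, 0.688]
wrist_force: [4.0, -7.0, 8.4]
gripper_width: -0.003
```

```bash
python3 g.py
```

```text
t 6.425 runway mm [  3.3 -82.4  20.5] F [ 0.4 -8.1  8.4] w -0.0033619353302330383 q [ 0.37  0.54 -0.43  1.68  0.27  0.98  0.29]
tool axes in runway
 [[-0.005  0.014  1.   ]
 [-0.008  1.    -0.014]
 [-1.    -0.008 -0.005]]
```

Request:
{"op": "drive_tool", "data": {"plan": "255 2.5 9 -2 -0.014 0 0.008;255 2 9 -2 0 0.004 0.005;255 2 9 -1 0 0.004 0.005;255 2 9 -1 0 0.004 0.005;255 2 9 -1 0 0.004 0.005"}}

```text
time: 7.05
ee_pos: [0.5781, -0.0368, 0.0196]
tool_rot: [-0.161, 0.688, 0.155, 0.69]
wrist_force: [3.1, -7.8, 9.0]
gripper_width: 0.003
```

```bash
python3 g.py
```

```text
t 7.05 runway mm [  3.3 -57.1  19.6] F [-0.7 -8.4  9. ] w 0.002893642206600373 q [ 0.34  0.52 -0.44  1.73  0.27  0.95  0.25]
tool axes in runway
 [[ 0.     0.013  1.   ]
 [-0.009  1.    -0.013]
 [-1.    -0.009  0.   ]]
```

Request:
{"op": "drive_tool", "data": {"plan": "255 2 9 -2 -0.014 0 0.008;255 2 9 -2 0 0.004 0.005;255 2 9 -1 0 0.004 0.005;255 2 9 -1 0 0.004 0.005;255 2 9 -1 0 0.004 0.005"}}

```text
time: 7.68
ee_pos: [0.5671, -0.0137, 0.019]
tool_rot: [-0.161, 0.687, 0.156, 0.692]
wrist_force: [3.7, -8.1, 9.5]
gripper_width: -0.001
```

```bash
python3 g.py
```

```text
t 7.675 runway mm [  3.8 -31.6  19. ] F [-0.4 -8.9  9.5] w -0.0014392707392216087 q [ 0.32  0.5  -0.45  1.76  0.27  0.93  0.21]
tool axes in runway
 [[ 0.006  0.012  1.   ]
 [-0.008  1.    -0.012]
 [-1.    -0.008  0.006]]
```

Request:
{"op": "drive_tool", "data": {"plan": "255 1.5 9 -2 -0.014 0.006 0.008;255 1.5 9 -2 0 0.004 0.005;255 2 9 -2 0 0.004 0.005;255 2 9 -1 0 0.004 0.005;255 2 9 -1 0 0.004 0.005"}}

```text
time: 8.3
ee_pos: [0.5547, 0.0103, 0.0185]
tool_rot: [-0.16, 0.687, 0.158, 0.691]
wrist_force: [2.2, -8.3, 10.1]
gripper_width: 0.001
```

Request:
{"op": "drive_tool", "data": {"plan": "255 1.5 9 -2 -0.012 0.006 0.008;255 1.5 8 -2 0 0.004 0.005;255 2 7 -1 0 0.004 0.005"}}

```text
time: 8.68
ee_pos: [0.5481, 0.0226, 0.0183]
tool_rot: [-0.161, 0.688, 0.161, 0.689]
wrist_force: [2.8, -9.1, 8.9]
gripper_width: -0.005
```

```bash
python3 g.py; python3 - <<'E'
from h import *
a=imaging.camera("side")[140:320,220:420,::-1];b=imaging.camera("scene")[200:335,240:440,::-1]
cv2.imwrite("pics/v3.png",np.hstack([cv2.resize(a,(400,360),interpolation=2),cv2.resize(b,(400,360),interpolation=2)]))
E
```

```text
t 8.675 runway mm [ 3.   9.4 18.3] F [-1.5 -9.4  8.9] w -0.005393381388759951 q [ 0.28  0.47 -0.47  1.81  0.26  0.92  0.16]
tool axes in runway
 [[ 0.002  0.006  1.   ]
 [-0.001  1.    -0.006]
 [-1.    -0.001  0.002]]
```

View pics/v3.png

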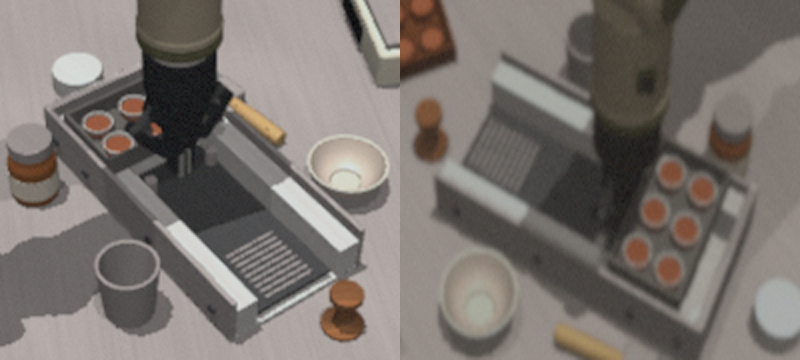

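The tray's rear is now just past the pins, which are still sunken (side crop (150,183) and (210,157)). The tray sits level in the runway. I'll add a few mm, back off while still pressing, then lift.

Request:
{"op": "drive_tool", "data": {"plan": "255 1.5 7 -2 0 0.004 0.005;255 1 -4 0 0 0 0;255 1 -6 0 0 0 0;255 1 -2 0 0 0 0;255 0 0 0 0 0 0"}}

```text
time: 9.4
ee_pos: [0.5513, 0.0204, 0.0186]
tool_rot: [-0.16, 0.687, 0.163, 0.69]
wrist_force: [-2.9, -3.0, 8.8]
gripper_width: -0.003
```

```bash
python3 g.py
```

```text
t 9.4 runway mm [ 4.9  6.1 18.6] F [-4.  -1.4  8.8] w -0.0025244080579566656 q [ 0.28  0.48 -0.47  1.8   0.25  0.92  0.17]
tool axes in runway
 [[ 0.005  0.004  1.   ]
 [ 0.003  1.    -0.004]
 [-1.     0.003  0.005]]
```

Request:
{"op": "drive_tool", "data": {"plan": "255 1 -6 0 0 0 0;255 -5 -2 0 0 0 0;255 -8 0 0 0 0 0;255 -12 0 0 0 0 0;255 -15 0 0 0 0 0"}}

```text
time: 10.02
ee_pos: [0.554, 0.0161, 0.0593]
tool_rot: [-0.16, 0.687, 0.165, 0.689]
wrist_force: [-0.0, -0.5, -0.1]
gripper_width: 0.001
```

Request:
{"op": "drive_tool", "data": {"plan": "255 -25 0 0 0 0 0;255 -40 0 0 0 0 0;255 -50 0 0 0 0 0;255 -50 0 0 0 0 0;255 -50 -30 0 0 0 0"}}

```text
time: 10.65
ee_pos: [0.5647, -0.0102, 0.2815]
tool_rot: [-0.161, 0.688, 0.168, 0.688]
wrist_force: [1.2, 0.1, 0.4]
gripper_width: 0.001
```

Request:
{"op": "drive_tool", "data": {"plan": "255 0 -60 0 0 0 0;255 0 -60 0 0 0 0;255 0 -60 0 0 0 0;255 0 0 0 0 0 0"}}

```text
time: 11.15
ee_pos: [0.6501, -0.1771, 0.2897]
tool_rot: [-0.163, 0.684, 0.165, 0.692]
wrist_force: [-0.7, 0.0, -0.5]
gripper_width: 0.0
```

```bash
python3 g.py; python3 - <<'E'
from h import *
a=imaging.camera("side")[140:320,220:420,::-1];b=imaging.camera("scene")[200:335,240:440,::-1]
cv2.imwrite("pics/v4.png",np.hstack([cv2.resize(a,(400,360),interpolation=2),cv2.resize(b,(400,360),interpolation=2)]))
E
```

```text
t 11.15 runway mm [   4.7 -214.8  289.7] F [-0.6  0.3 -0.5] w 0.00024321283126697892 q [ 0.47  0.51 -0.41  1.1   0.19  1.56  0.58]
tool axes in runway
 [[ 0.012 -0.004  1.   ]
 [ 0.001  1.     0.004]
 [-1.     0.001  0.012]]
```

View pics/v4.png

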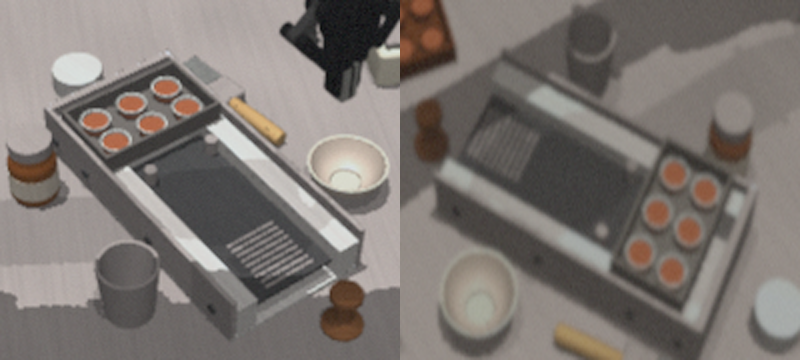

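The tray is flat near the end stop, ahead of both pins. The pins stand up behind it at the height they had at the start (side crop (150,170) and (211,140)), with a gap. All the other things are where they were and the gripper is clear, so I'm handing in.

```bash
python3 -c "
from bench import env
print(env.hand_in())"
```

```text
the job is handed in; nothing more can be done
None
```

The tray is past the pins, and the pins are up behind it. I handed the job in at about 11 s of the 40 s allowed.

- **What I did:** I pressed the bar down with the shut fingers in the space behind the tray. It stayed about 10 to 16 mm down for the whole push. I pushed the tray with the side of the fingers until its rear was past the pins by an estimated 15 mm or more. Then I backed off while still pressing, let the bar up and withdrew.
- **Dip in the press:** Early in the push the bar rose to about 10 mm down (more than 8 mm is needed). I corrected it before the tray reached the pins.
- **Last checks:** The final pictures show the tray flat on the ledges and both pins raised behind it with a gap. The cup, jar, bowl, brush, tin and cutter had not moved. I did not measure the pin height in the last picture; I judged it by eye against the first ones.
- **Forces:** No wrist reading passed about 13 N. The reading was near zero once the arm was clear.
- **Calibration:** The runway fit had errors of 1 to 4 pixels, but the contact heights and forces agreed with it. No check failed.

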